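Check a plate gap with a feeler gauge and hold it at the snug depth

TASK

On the gap fixture, press the red spring plunger down to its stop and let it come up again. Then take the orange-handled feeler gauge from its stand and slide its blade down between the steel and the brass plate until it drags snugly between both and the plunger head, which sinks by itself as the plates open, is about half-way down its stroke. Finish while still holding the gauge by its handle, upright and still at that depth, never letting go, and leave the spanner, screwdriver and dial gauge where they lie.

Things in the scene. Friction and masses are not known exactly. Their poses are not given: they have to be found in the camera images.
- fixture: gap fixture, fixed, place and yaw vary: dark base 120 x 105 x 12 mm (own x -85..35, y -45..60). Origin on the worktop under the gap, z up, y across the gap from steel plate (-y) to brass plate (+y). Plates are 36 mm long in x (-18..18), 74 mm high with flared lead-ins to 83 mm. The gap is open on top, narrowing downward; its floor is at z 12. Grey guide block behind the brass plate 52 mm high
- gap_mouth (a point): point of the fixture frame at x 0, y 0, z 74 mm: over the gap at the top of the plates, under the flares
- anvil: fixed bright steel plate on the -y side of the gap. Origin on the worktop, axes as the fixture's; its upright working face is at y -5 mm in its own frame. Set up to 0.8 mm nearer or farther for each job, so the depth at which the blade is snug varies by 6 mm either way
- plate: sprung brass plate, +y side; frame as the fixture's when at rest. Face slopes 1 in 8: y +2.5 mm at z 74, -5 at z 12 (gap about 7.5 mm at the top). The blade wedges it toward +y, 3 mm at most: first touch with the tip 22 to 38 mm below the plates' top (z 74), then 1 mm per 8 mm of depth. Drag on the blade roughly 1 to 2 N at first touch, 8 N at half travel, 13 N at full travel
- plunger (a joint): how far the red plunger head is down (m): 0 up, 0.015 at its stop; about 0.5 N at the top to 2.5 N at the stop, springs back. It is linked to the brass plate: plunger travel = 5 x plate travel, so it sinks by itself when the blade opens the gap. Snug is about 0.007
- plunger_top (a point): centre of the top of the red plunger head (30 mm across, 80 mm above the worktop when up), at fixture x -58, y +35 mm; moves down with the head. Its grey housing is 52 mm high
- feeler: feeler gauge, about 90 g, upright in the stand: orange handle 30 (x) x 14 (y) x 50 (z) mm, steel blade below it 67 long, 20 wide (x), 4 thick (y), its last 3 mm 2.5 thick. Origin at the centre of the handle's underside, z up: handle 0..+50, blade to -67. Grasp the handle across its 14 mm; same both ways round. The blade flexes in y at the handle: 1 mm at the tip per 0.25 N
- blade_tip (a point): centre of the lower end of the feeler's blade
- stand: fixed stand, black foot 60 x 50 mm and grey block 48 x 34 mm, 76 mm high, with a slot open at the top in which the blade hangs; the handle's underside rests on its top. Origin on the worktop under its centre; slot along its x
- spindle_grey: obstacle, part of the furniture: upright grey post with a three-jaw head, about 40 mm thick, reaching about 0.31 m above the worktop; close beside where the gripper may start, keep clear. Origin at its foot, 35 mm below the worktop's top
- spindle_tri_right: obstacle, part of the furniture: tall post carrying three black and red handles, behind the fixture, taller than the work; keep clear. Origin at its foot, 35 mm below the worktop's top
- screwdriver: yellow screwdriver, 197 x 27 x 27 mm, bystander lying on the worktop; origin at the centre of its underside
- spanner: open-ended spanner, 171 x 25 x 8 mm, bystander lying on the worktop; origin at the centre of its underside
- dial_gauge: round dial gauge with a stem, 76 x 42 x 11 mm, bystander lying on the worktop; origin at the centre of its underside
Mind the look-alikes: they are no part of the job. There is more than one size of the feeler; the job needs the middle-sized.

How it is judged:
By the outcome, as a careful person would: the job done as asked, in the order asked, and still so for the second after the job is handed in, while the arm keeps its last pose, push and grip.
It also fails if it takes over 50 s, if anything falls off the work surface, if the arm or the gripper's body presses on something with over 40 N, if the wrist force passes 120 N, or if a joint passes its speed limit or range.

ROBOT

A 6-joint arm with a two-finger parallel gripper is mounted at the origin on a cart in front of the work surface, level with it; the furniture and walls round the work are solid. World frame = base frame: x ahead of the robot, y to its left, z up, the work surface at z = 0. Lengths are in m, angles in degrees, forces in N, time in s.
With the tool pointing down it reaches from about 0.25 to 0.725 m from the base axis. Payload 9.7 kg.
Tool frame: the origin (TCP) lies on the centre line of the jaws, within the pads' length; the fingertips stand tip_reach ahead of it and the grasp point (between the pads) lies 2 mm behind it (tip_reach is the distance from the TCP to the fingertips, in m); z points along the fingers, y is the direction in which the jaws open and shut (so a half turn about z gives the same grasp; the last joint's range is limited). The gripper opens to 85 mm and grips with 20 to 120 N. Pads are 22 mm wide; open, the fingers measure 114 mm over their backs; the gripper's body (76 mm by 85 mm) begins 54 mm behind the grasp point. The pads swing forward as they close: fully open they stand 13 mm farther back than shut.
Start: joints at [76.089, 4.979, 10.078, 95.1, 0, 90], TCP at [0.132, 0.534, 0.248] pointing down, gripper open.
Joint ranges: [-179.16, 179.16], [-48.56, 103.87], [-65.8, 70.77], [-126.05, 130.52], [-82.76, 87.17], [-180, 180]. Speed limits (degrees/s): [127.2, 127.2, 147.25, 180, 180, 180].

INTERFACE

Orientations are given as [roll, pitch, yaw] about the fixed x, y, z axes, in that order (R = Rz(yaw) Ry(pitch) Rx(roll)).
In Python, from workcell import get_obs, camera, calibration, job_done, tip_reach gives the robot as it stands.
- The arm moves only by the tool apply_moves, never from a script. Its argument "rows" is a list of rows, each a list of 7 numbers: the shift along the world's x, y, z in mm, then the turn, a rotation vector about the world's x, y, z in degrees, then the closure, from 0 (fully open) to 1 (shut). A call has 1 to 20 rows; each row shifts and turns the commanded pose from where the row before left it; what a row does not reach is not made up. A row lasts 1/8 s, in which the tool goes at most 62.5 mm and 10.7 degrees, less where a joint would pass 70% of its speed; a pose out of reach is approached as far as the arm can. A call with a gripper value outside its range is refused whole. The fingers move at their own pace and stop on an object; "grip_force" is the grip in N (left out, the last holds). Time passes only in rows, so rows that do not move let the fingers close. It gives the time, the measured TCP pose, the force and the opening at its end, in the units of the state.
- get_obs(): the state, without advancing time (a new reading comes with each control period).
- camera(name): name is "side" or "top"; returns the picture (384x512x3 uint8, red, green, blue); there is no depth.
- calibration(name): a dict with "intrinsics" (3x3 intrinsics, pixels), "T" (4x4, takes a point from camera to world coordinates). Camera axes: x right, y down, z forward; pixel columns grow to the right and rows downward; lengths in m; the calibration is good to about 2 mm. A picture is of the moment at which its call begins. calibration takes no time and is no camera call.
- job_done(): hands the job in, once; it reports no verdict.
The state is a dict: "time": time; "q": joint angles; "qd": joint speeds; "joint_efforts": joint torques, N m; "ee_pos": TCP position; "tcp_rot": TCP orientation; "wrist_force": force on the tool from outside, world axes, zero at the start; "torque": the same for the moment, N m; "opening": finger opening in m.
Only numpy, scipy, OpenCV 4.12 (cv2) and the standard library are available. Lean on these libraries where they do the work, as an engineer would, in place of code of your own. Each camera call takes 0.05 s, during which the arm holds its last target.

## Working session

There is one attempt and no reset: what is moved stays moved. The work goes in short steps, Python scripts to look and compute and a tool call to move; the robot and the scene stay as the last step left them, time stands still between calls to the robot, and variables do not carry over. Pictures are saved under pics/ and viewed, and the job is handed in when it is done.

Besides the shell and the picture viewer there is one more tool, called after "Call:" by a JSON object that holds its "op" and its "data". apply_moves: Moves the arm, as the interface text tells. Its arguments: {"type":"object","properties":{"rows":{"type":"array","items":{"type":"array","items":{"type":"number"}}},"grip_force":{"type":"number"}},"required":["rows"]}

```bash
mkdir -p pics; ls
python3 - <<'E'
from workcell import *
import cv2
print(get_obs(), tip_reach)
for n in("side","top"):
    im=camera(n); cv2.imwrite(f"pics/{n}0.png",im[:,:,::-1]); c=calibration(n); print(n,c)
E
```

```text
pics
{'time': 0.0, 'q': array([ 7.60882949e+01,  5.01270009e+00,  1.00331076e+01,  9.50990960e+01,
       -1.41061819e-03,  8.99986937e+01]), 'qd': array([-0.09618653, -0.11600106, -0.01495728, -0.01472679, -0.0014239 ,
        0.07926673]), 'joint_efforts': array([ 2.76390594e-03, -5.20387745e+01,  4.64802217e+01,  1.64272625e-02,
        6.34498406e-05,  1.60182694e-07]), 'ee_pos': array([0.13219069, 0.53366279, 0.24755564]), 'tcp_rot': array([-1.79921311e+02,  1.40882289e-03,  1.66089603e+02]), 'wrist_force': array([-0.57991067,  0.76668855,  0.35225578]), 'torque': array([-0.0137213 , -0.03173033,  0.0538114 ]), 'opening': 0.08549967491254457} 0.017
side {'intrinsics': array([[465.32644352,   0.        , 256.00432607],
       [  0.        , 465.32644352, 189.45390925],
       [  0.        ,   0.        ,   1.        ]]), 'T': array([[-9.06272820e-01,  2.58063699e-01, -3.34772614e-01,
         8.82044058e-01],
       [ 4.22693032e-01,  5.52511837e-01, -7.18374046e-01,
         8.49576716e-01],
       [-4.20431505e-04, -7.92548924e-01, -6.09808188e-01,
         6.71725976e-01],
       [ 0.00000000e+00,  0.00000000e+00,  0.00000000e+00,
         1.00000000e+00]])}
top {'intrinsics': array([[369.95552938,   0.        , 254.36918776],
       [  0.        , 369.95552938, 202.23504485],
       [  0.        ,   0.        ,   1.        ]]), 'T': array([[-0.00222219, -0.99534976,  0.09630115,  0.46877299],
       [-0.99999613,  0.00237331,  0.00145467,  0.15252186],
       [-0.00167645, -0.09629755, -0.99535118,  0.9941091 ],
       [ 0.        ,  0.        ,  0.        ,  1.        ]])}
```

View pics/side0.png

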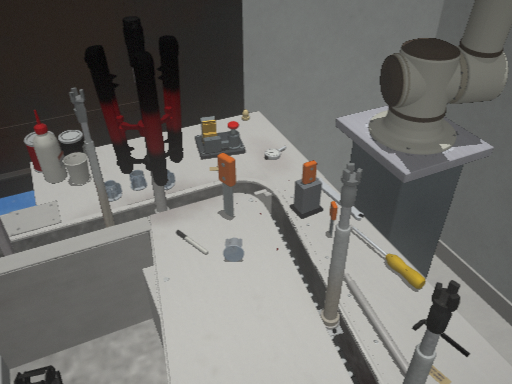

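View pics/top0.png

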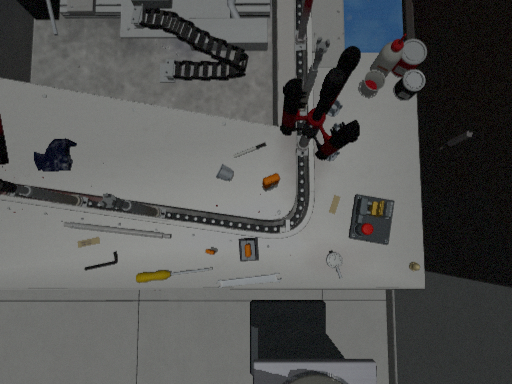

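Run:
```python
import cv2,numpy as np
s=cv2.imread("pics/side0.png");t=cv2.imread("pics/top0.png")
a=cv2.resize(t[180:285,190:400],None,fx=3.8,fy=3.8,interpolation=cv2.INTER_CUBIC)
cv2.imwrite("pics/t_crop.png",a)
b=cv2.resize(s[100:180,180:290],(800,582),interpolation=cv2.INTER_CUBIC);cv2.imwrite("pics/s_crop.png",b)
b=cv2.resize(s[140:245,200:350],(800,560),interpolation=cv2.INTER_CUBIC);cv2.imwrite("pics/s_crop2.png",b)
```

```text
(no output)
```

View pics/t_crop.png

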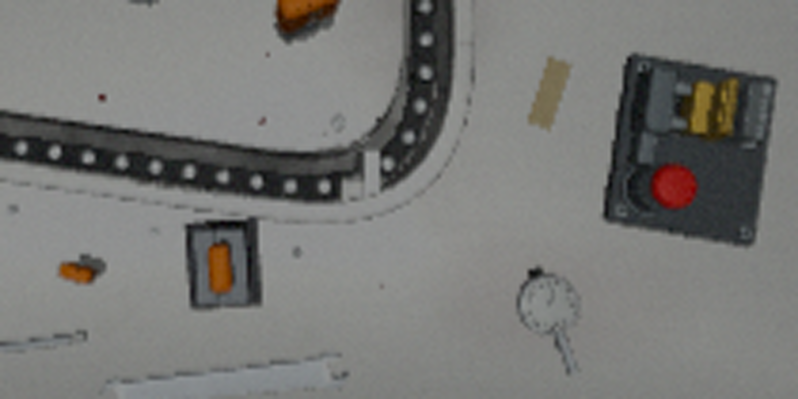

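View pics/s_crop.png

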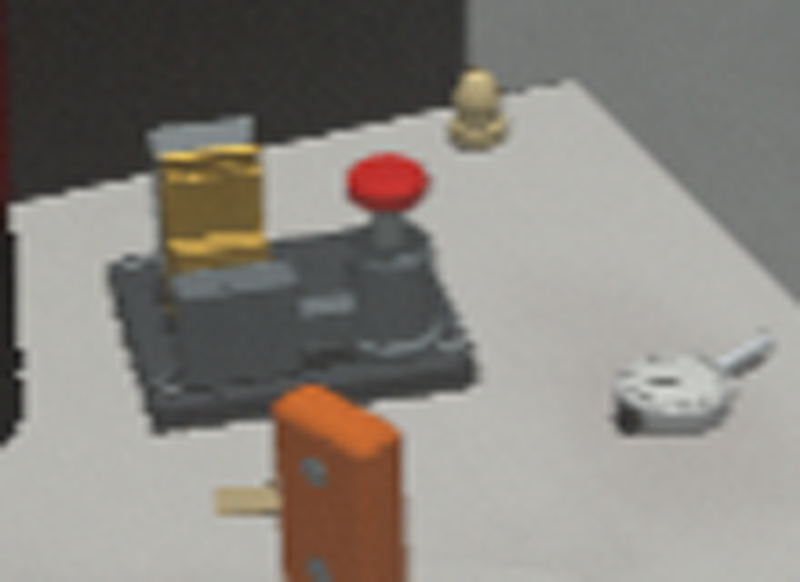

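View pics/s_crop2.png

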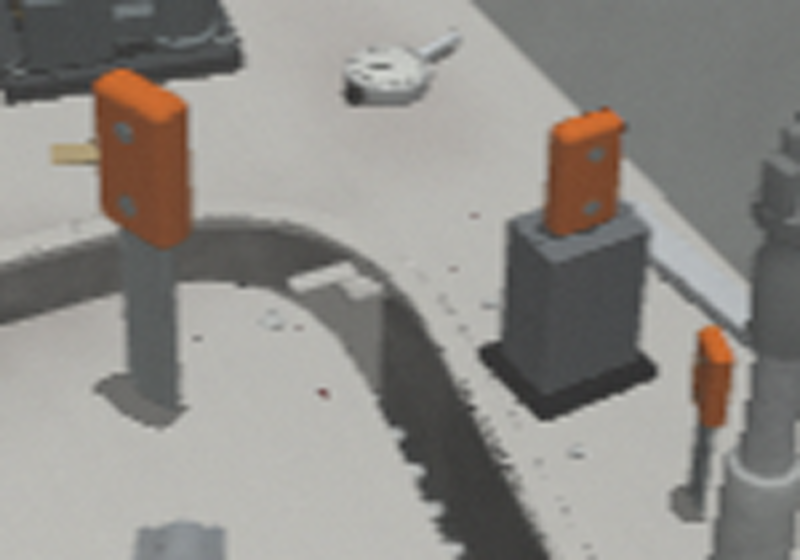

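The feeler candidates in the top view are one with a large handle at (271,181), one in the stand at (248,250) and a small one at (211,251). The one in the stand is the middle-sized and the only one in a stand, and the crop confirms it. The fixture is at top (372,218), with its red head at (367,229).

```bash
cat > h.py <<'E'
import numpy as np,cv2
from workcell import calibration
C={n:calibration(n) for n in("side","top")}
def ray(n,p):
    c=C[n];d=c["T"][:3,:3]@np.linalg.solve(c["intrinsics"],[p[0],p[1],1.]);return c["T"][:3,3],d
def onz(n,p,z):
    o,d=ray(n,p);return o+d*(z-o[2])/d[2]
def tri(ps,pt):
    o1,d1=ray("side",ps);o2,d2=ray("top",pt);d1=d1/np.linalg.norm(d1);d2=d2/np.linalg.norm(d2)
    A=np.stack([d1,-d2],1);s=np.linalg.lstsq(A,o2-o1,rcond=None)[0]
    a=o1+d1*s[0];b=o2+d2*s[1];return (a+b)/2,np.linalg.norm(a-b)
def proj(n,P):
    c=C[n];T=np.linalg.inv(c["T"]);q=T[:3,:3]@np.asarray(P)+T[:3,3];q=c["intrinsics"]@q;return q[:2]/q[2]
def mask(im,kind):  # bgr
    h=cv2.cvtColor(im,cv2.COLOR_BGR2HSV)
    if kind=="red": return cv2.inRange(h,(0,170,90),(4,255,255))|cv2.inRange(h,(172,150,90),(180,255,255))
    if kind=="orange": return cv2.inRange(h,(6,150,80),(16,255,255))
    if kind=="brass": return cv2.inRange(h,(18,120,60),(30,255,255))
    if kind=="dark": return cv2.inRange(h,(0,0,0),(180,255,88))
def comps(m,mn=10):
    n,l,s,c=cv2.connectedComponentsWithStats(m)
    return [(s[i].tolist(),c[i].round(2).tolist()) for i in range(1,n) if s[i][4]>=mn]
E
python3 - <<'E'
from h import *
for n in("side","top"):
    im=cv2.imread(f"pics/{n}0.png")
    for k in("red","orange","brass"): print(n,k,comps(mask(im,k),15))
im=cv2.imread("pics/top0.png")
x0,y0,w,h=345,190,54,58
c=cv2.resize(im[y0:y0+h,x0:x0+w],None,fx=10,fy=10,interpolation=cv2.INTER_NEAREST)
for i in range(0,w,5): cv2.putText(c,str(x0+i),(i*10,10),0,.35,(0,255,0));cv2.line(c,(i*10,0),(i*10,h*10),(0,90,0))
for i in range(0,h,5): cv2.putText(c,str(y0+i),(0,i*10+10),0,.35,(0,255,0));cv2.line(c,(0,i*10),(w*10,i*10),(0,90,0))
cv2.imwrite("pics/t_fix.png",c)
im=cv2.imread("pics/side0.png")
x0,y0,w,h=190,110,62,55
c=cv2.resize(im[y0:y0+h,x0:x0+w],None,fx=10,fy=10,interpolation=cv2.INTER_NEAREST)
for i in range(0,w,5): cv2.putText(c,str(x0+i),(i*10,10),0,.35,(0,255,0));cv2.line(c,(i*10,0),(i*10,h*10),(0,90,0))
for i in range(0,h,5): cv2.putText(c,str(y0+i),(0,i*10+10),0,.35,(0,255,0));cv2.line(c,(0,i*10),(w*10,i*10),(0,90,0))
cv2.imwrite("pics/s_fix.png",c)
E
```

```text
side red [([165, 106, 7, 3, 17], [167.82, 107.12]), ([34, 110, 13, 24, 122], [39.45, 126.4]), ([116, 115, 7, 4, 17], [118.94, 116.76]), ([161, 114, 8, 6, 21], [164.67, 116.33]), ([138, 121, 6, 6, 21], [140.24, 123.71]), ([121, 122, 15, 4, 27], [126.81, 124.0]), ([228, 122, 10, 6, 47], [232.64, 124.26])]
side orange [([218, 153, 17, 33, 324], [226.83, 166.31]), ([304, 160, 13, 24, 201], [309.23, 170.97]), ([331, 201, 6, 19, 67], [333.79, 209.36])]
side brass [([203, 120, 14, 17, 200], [208.82, 128.16]), ([386, 254, 39, 34, 529], [405.48, 270.62])]
top red [([394, 41, 9, 8, 32], [397.66, 44.81]), ([366, 81, 11, 8, 63], [371.05, 84.35]), ([362, 224, 11, 11, 103], [367.06, 228.76])]
top orange [([263, 174, 17, 11, 111], [270.77, 178.96]), ([245, 245, 6, 12, 66], [247.35, 250.56]), ([206, 249, 8, 5, 26], [209.62, 251.23])]
top brass [([378, 201, 6, 14, 60], [380.83, 207.5]), ([371, 202, 7, 13, 74], [374.18, 208.05]), ([136, 270, 35, 13, 287], [152.34, 275.71])]
```

View pics/t_fix.png

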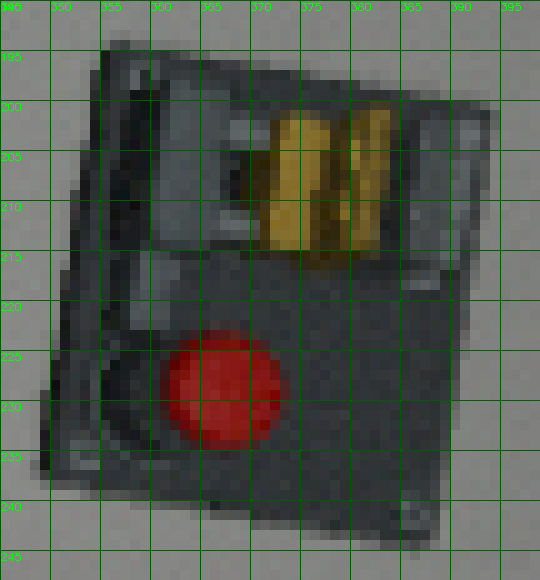

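View pics/s_fix.png

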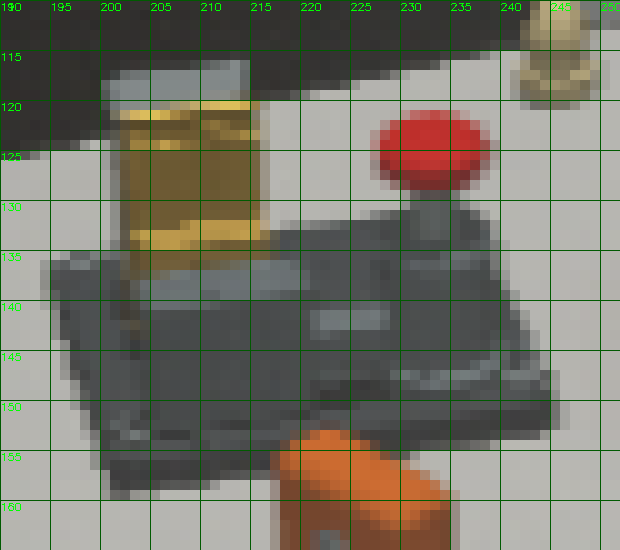

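```bash
python3 - <<'E'
from h import *
from scipy.optimize import least_squares
im=cv2.imread("pics/top0.png")
g=cv2.GaussianBlur(cv2.cvtColor(im,cv2.COLOR_BGR2GRAY),(0,0),.6).astype(float)
# subpixel edges: sample profiles along base sides using approx corners (pixel idx)
TL,TR,BR,BL=[np.array(p)-.5 for p in[(355.3,195),(393.5,200.5),(388.5,244.5),(349,237.5)]]
from scipy.ndimage import map_coordinates
def edge(a,b):
    d=(b-a)/np.linalg.norm(b-a);n=np.array([d[1],-d[0]]) # outward for clockwise in image
    out=[]
    for t in np.linspace(.12,.88,25):
        p=a+t*(b-a);s=np.arange(-4,4.01,.1);q=p[None]+s[:,None]*n
        v=map_coordinates(g,[q[:,1],q[:,0]],order=1)
        k=np.argmax(np.gradient(v)*(np.exp(-(s/3)**2)));out.append(q[k])
    return np.array(out)
E={"L":(edge(BL,TL),0.0),"T":(edge(TL,TR),0.0),"R":(edge(TR,BR),.012),"B":(edge(BR,BL),.012)}
W={k:np.array([onz("top",p,z)[:2] for p in P]) for k,(P,z) in E.items()}
def loc(W,th,o):
    c,s=np.cos(th),np.sin(th);d=W-o;return np.stack([d@[c,s],d@[-s,c]],-1)
pl=onz("top",(367.06,228.76),.0795)[:2]
def f(x,wp=3):
    o=x[:2];th=x[2];r=[]
    r+=list(loc(W["L"],th,o)[:,1]-.060);r+=list(loc(W["R"],th,o)[:,1]+.045)
    r+=list(loc(W["T"],th,o)[:,0]-.035);r+=list(loc(W["B"],th,o)[:,0]+.085)
    r+=list(wp*(loc(pl,th,o)-[-.058,.035]))
    return np.array(r)*1000
s=least_squares(f,[.4,-.17,-.16],loss="soft_l1");print("top",s.x[:2],np.degrees(s.x[2]))
o,th=s.x[:2],s.x[2]
for k in W: l=loc(W[k],th,o)*1000;print(k,l.mean(0).round(2),l.std(0).round(2))
print("pl",loc(pl,th,o)*1000)
P,e=tri((232.64,124.0),(367.06,228.76));print("plunger tri",P,e,loc(P[:2],th,o)*1000)
def W3(p): c,s=np.cos(th),np.sin(th);return np.array([o[0]+c*p[0]-s*p[1],o[1]+s*p[0]+c*p[1],p[2]])
for nm,p in dict(head=(-.058,.035,.08),c1=(-.085,.06,0),c2=(.035,.06,0),c2t=(.035,.06,.012),brassL=(.018,.0025+.002,.083),brassR=(-.018,.0045,.083),stR=(-.018,-.006,.083),stL=(.018,-.006,.083),mouth=(0,0,.074)).items():
    print(nm,W3(p).round(4),"side",proj("side",W3(p)).round(1),"top",proj("top",W3(p)).round(1))
# feeler/stand
for k in["orange"]:
    P,e=tri((310,162),(247.35,250.56));print(P,e)
print("handle top c",onz("top",(247.35,250.56),.126))
m=np.zeros_like(mask(im,"orange"));m[240:262,240:256]=mask(im,"orange")[240:262,240:256]
cn=cv2.findContours(m,0,cv2.CHAIN_APPROX_NONE)[0];print(cv2.minAreaRect(max(cn,key=len)))
E
python3 - <<'E'
import cv2
for n,x0,y0,w,h in(("top",232,232,34,36),("side",285,150,50,70)):
    im=cv2.imread(f"pics/{n}0.png");k=14 if n=="top" else 8
    c=cv2.resize(im[y0:y0+h,x0:x0+w],None,fx=k,fy=k,interpolation=cv2.INTER_NEAREST)
    for i in range(0,w,5): cv2.putText(c,str(x0+i),(i*k,10),0,.35,(0,255,0));cv2.line(c,(i*k,0),(i*k,h*k),(0,90,0))
    for i in range(0,h,5): cv2.putText(c,str(y0+i),(0,i*k+10),0,.35,(0,255,0));cv2.line(c,(0,i*k),(w*k,i*k),(0,90,0))
    cv2.imwrite(f"pics/{n}_st.png",c)
E
```

```text
top [ 0.542848   -0.16887971] -9.9623195424234
L [-25.37  58.65] [26.52  0.62]
T [35.17  5.93] [ 0.53 23.69]
R [-25.38 -44.  ] [26.95  0.53]
B [-85.07   8.16] [ 0.79 24.03]
pl [-58.95948015  35.39099419]
plunger tri [ 0.49220799 -0.12535229  0.07672563] 0.0028038725574828544 [-57.40671167  34.11035366]
head [ 0.4918 -0.1244  0.08  ] side [233.4 123.1] top [367.3 228.4]
c1 [ 0.4695 -0.0951  0.    ] side [246.5 153. ] top [347.6 237.5]
c2 [ 0.5877 -0.1158  0.    ] side [201.4 159.6] top [354.1 193.6]
c2t [ 0.5877 -0.1158  0.012 ] side [201.1 155.8] top [355.3 193.1]
brassL [ 0.5614 -0.1676  0.083 ] side [201.9 120.2] top [384.3 200.1]
brassR [ 0.5259 -0.1613  0.083 ] side [215.7 118.4] top [382.3 214.5]
stR [ 0.5241 -0.1717  0.083 ] side [214.9 116.5] top [386.5 215.2]
stL [ 0.5595 -0.1779  0.083 ] side [201.3 118.3] top [388.5 200.9]
mouth [ 0.5428 -0.1689  0.074 ] side [208.8 121.6] top [383.8 207.9]
[0.44043803 0.16997493 0.1262427 ] 0.0015452758935761298
handle top c [0.43977027 0.17038334 0.126     ]
((247.5, 250.5), (11.0, 5.0), 90.0)
```

View pics/top_st.png

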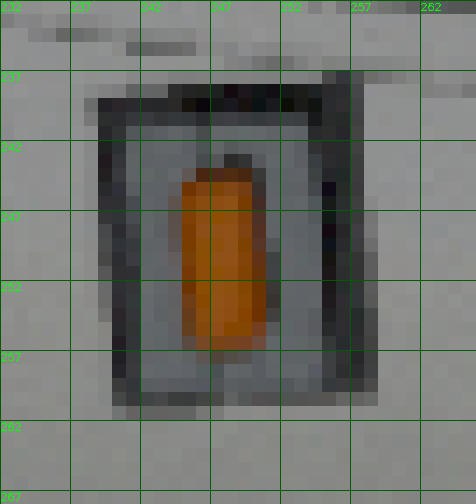

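View pics/side_st.png

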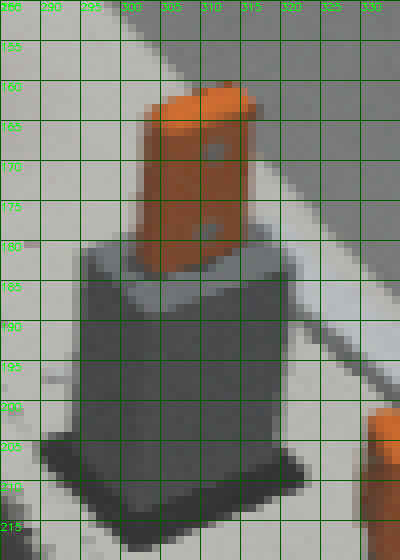

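Run:
```python
from h import *
print("grey foot",onz("side",(330,322),-.035),"other",onz("side",(395,384),-.0))
print("tri foot",onz("side",(160,207),-.035))
for ps,pt in(((350,172),(110,202)),((350,175),(118,205)),((440,300),(5,187))): print(tri(ps,pt))
for p in((350,55),(290,110),(348,135)): print(onz("top",p,.3))
for z in(.2,.3): print(onz("side",(150,140),z),onz("side",(130,30),z))
print("stand", [onz("top",p,.0) for p in((238.5,238.5),(258,261))])
```

```text
grey foot [ 0.53919842  0.43196871 -0.035     ] other [0.52695207 0.59187508 0.        ]
tri foot [ 0.72949266 -0.01752312 -0.035     ]
(array([0.53871582, 0.42658318, 0.29577122]), np.float64(0.0031409992130103496))
(array([0.53266184, 0.41720022, 0.28259076]), np.float64(0.0005226293698752782))
(array([0.56935257, 0.64177911, 0.27672216]), np.float64(9.753166202384798e-05))
[ 0.82534352 -0.03450148  0.3       ]
[0.71472274 0.08432748 0.3       ]
[ 0.66504985 -0.02632238  0.3       ]
[0.74223211 0.06553679 0.2       ] [ 0.63398529 -0.57652738  0.2       ]
[0.77187049 0.23174343 0.3       ] [ 0.68657065 -0.27421117  0.3       ]
stand [array([0.46761251, 0.19663308, 0.        ]), array([0.4079604 , 0.14467012, 0.        ])]
```

Call:
{"op": "apply_moves", "data": {"rows": [[15, -30, 0, 0, 0, 0, 1], [22, -40, 0, 0, 0, 0, 1], [22, -40, 0, 0, 0, 0, 1], [22, -40, 0, 0, 0, 0, 1], [22, -40, 0, 0, 0, 0, 1], [22, -40, 0, 0, 0, 0, 1], [22, -40, 0, 0, 0, 0, 1], [22, -40, 0, 0, 0, 0, 1], [22, -40, 0, 0, 0, 0, 1], [22, -40, 0, 0, 0, 0, 1], [22, -40, 0, 0, 0, 0, 1], [22, -40, 0, 0, 0, 0, 1], [22, -40, 0, 0, 0, 0, 1], [22, -40, 0, 0, 0, 0, 1], [22, -40, 0, 0, 0, 0, 1], [22, -40, 0, 0, 0, 0, 1], [15, -30, 0, 0, 0, 0, 1]], "grip_force": 40}}

```text
time: 2.22
ee_pos: [0.4927, -0.1279, 0.2476]
tcp_rot: [-180.0, -0.1, 166.0]
wrist_force: [0.4, 0.5, -0.3]
opening: -0.0001
```

Call:
{"op": "apply_moves", "data": {"rows": [[0, 3, -30, 0, 0, 0, 1], [0, 0, -45, 0, 0, 0, 1], [0, 0, -40, 0, 0, 0, 1], [0, 0, -22, 0, 0, 0, 1], [0, 0, -5, 0, 0, 0, 1], [0, 0, 0, 0, 0, 0, 1]]}}

```text
time: 2.98
ee_pos: [0.4923, -0.1231, 0.1067]
tcp_rot: [180.0, 0.0, 166.1]
wrist_force: [0.5, 0.1, 0.8]
opening: -0.0
```

Run:
```python
from workcell import *
import cv2
s=camera("side");o=get_obs();print(o["q"],o["ee_pos"],o["wrist_force"])
cv2.imwrite("pics/s1.png",cv2.resize(s[70:180,170:290,::-1],(720,660)))
```

```text
[-1.40433523e+01 -1.25049986e+00 -1.19048584e+01  7.92816393e+01
  1.02641479e-03 -1.32534450e-01] [ 0.49264641 -0.1232216   0.10726013] [-0.11221389  0.20962112  0.11301194]
```

View pics/s1.png

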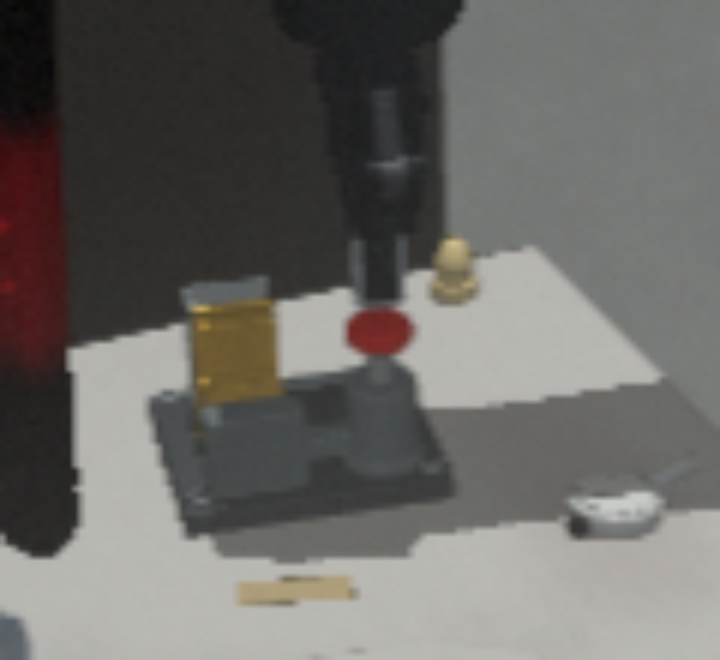

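Run:
```python
from workcell import *
import cv2
s=camera("side");t=camera("top");cv2.imwrite("pics/s2.png",s[:,:,::-1]);cv2.imwrite("pics/t2.png",t[:,:,::-1])
```

```text
(no output)
```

View pics/s2.png

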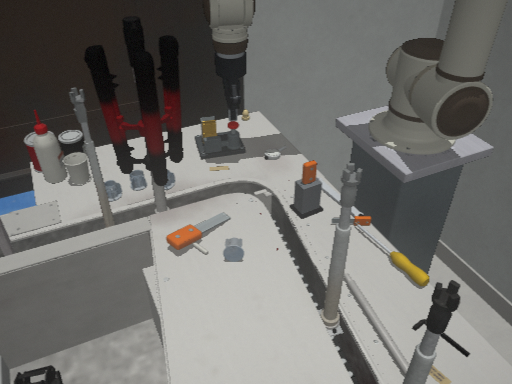

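View pics/t2.png

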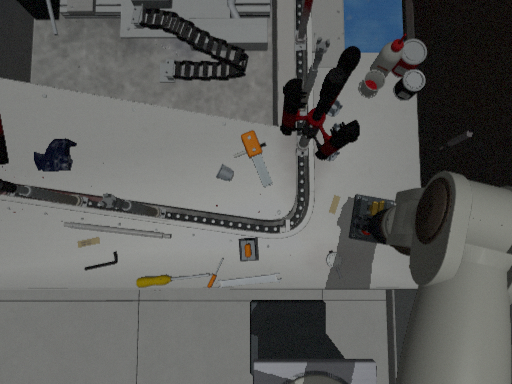

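The two free-standing look-alikes fell over by themselves; the arm passed well clear of both. They now lie at top (255,150) and (213,278), and the stand is unchanged. The fingertips are centred over the red head at side (233,124).

Call:
{"op": "apply_moves", "data": {"rows": [[0, 0, -6, 0, 0, 0, 1], [0, 0, -5, 0, 0, 0, 1], [0, 0, -4, 0, 0, 0, 1], [0, 0, -4, 0, 0, 0, 1], [0, 0, -3, 0, 0, 0, 1], [0, 0, 0, 0, 0, 0, 1]]}}

```text
time: 3.88
ee_pos: [0.4923, -0.1231, 0.0842]
tcp_rot: [180.0, 0.0, 166.1]
wrist_force: [0.4, 0.5, 2.5]
opening: -0.0003
```

Call:
{"op": "apply_moves", "data": {"rows": [[0, 0, -2, 0, 0, 0, 1], [0, 0, -1, 0, 0, 0, 1], [0, 0, 0, 0, 0, 0, 1]]}}

```text
time: 4.25
ee_pos: [0.4923, -0.1231, 0.082]
tcp_rot: [-180.0, 0.0, 166.1]
wrist_force: [-1.3, 1.3, 8.3]
opening: 0.0
```

Call:
{"op": "apply_moves", "data": {"rows": [[0, 0, -1, 0, 0, 0, 1], [0, 0, 0, 0, 0, 0, 1], [0, 0, 0, 0, 0, 0, 1]]}}

```text
time: 4.62
ee_pos: [0.4924, -0.1232, 0.0817]
tcp_rot: [-180.0, 0.1, 166.1]
wrist_force: [-4.5, 1.0, 14.6]
opening: -0.0004
```

Run:
```python
from workcell import *
import cv2
s=camera("side");o=get_obs();print(o["ee_pos"],o["wrist_force"])
cv2.imwrite("pics/s3.png",cv2.resize(s[90:170,180:270,::-1],(720,640)))
```

```text
[ 0.49241356 -0.12319661  0.08179223] [-4.63154581  1.25691287 13.67941333]
```

View pics/s3.png

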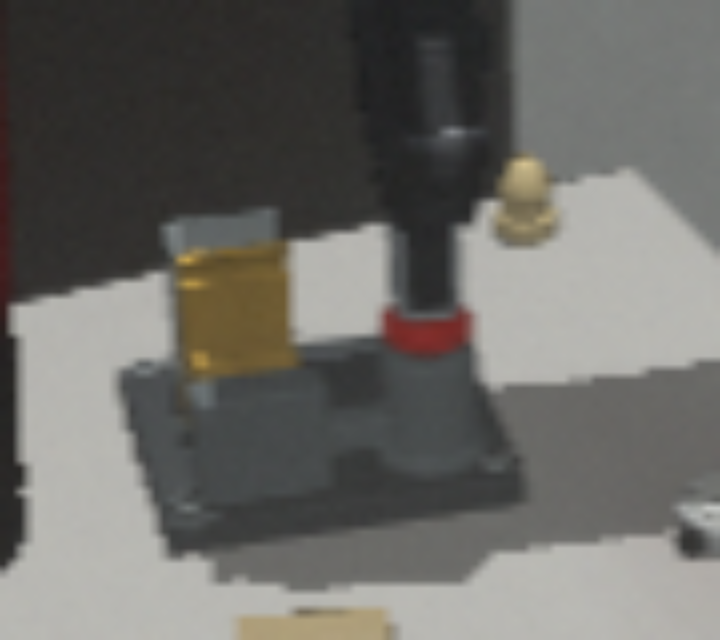

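The head is down on its housing and the force rises stiffly to 14 N, so it is at its stop. Releasing now.

Call:
{"op": "apply_moves", "data": {"rows": [[0, 0, 4, 0, 0, 0, 1], [0, 0, 6, 0, 0, 0, 1], [0, 0, 8, 0, 0, 0, 1], [0, 0, 20, 0, 0, 0, 1], [0, 0, 45, 0, 0, 0, 1], [0, 0, 55, 0, 0, 0, 0.5], [0, 0, 30, 0, 0, 0, 0.5]]}}

```text
time: 5.55
ee_pos: [0.4924, -0.1232, 0.2513]
tcp_rot: [-180.0, 0.1, 166.1]
wrist_force: [0.6, 0.3, -0.3]
opening: 0.0357
```

Run:
```python
from workcell import *
import cv2
s=camera("side");o=get_obs();print(o["ee_pos"],o["wrist_force"])
cv2.imwrite("pics/s4.png",cv2.resize(s[90:170,180:270,::-1],(720,640)))
```

```text
[ 0.49294382 -0.12333084  0.25430669] [-2.20842173 -0.32227138  2.61029093]
```

View pics/s4.png

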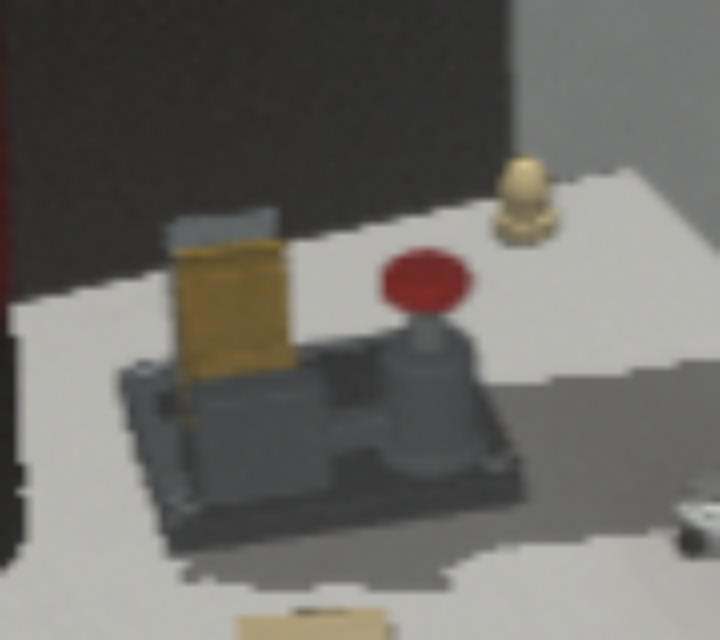

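Call:
{"op": "apply_moves", "data": {"rows": [[-4, 20, 0, 0, 0, 1.5, 0.5], [-6, 34, 0, 0, 0, 2.5, 0.5], [-6, 34, 0, 0, 0, 2.5, 0.5], [-6, 34, 0, 0, 0, 2.5, 0.5], [-6, 34, 0, 0, 0, 2.5, 0.5], [-6, 34, 0, 0, 0, 2.5, 0.5], [-6, 34, 0, 0, 0, 2.5, 0.5], [-6, 34, 0, 0, 0, 2.5, 0.5], [-6, 34, 0, 0, 0, 0, 0.5], [0, 0, -30, 0, 0, 0, 0.5], [0, 0, -40, 0, 0, 0, 0.5], [0, 0, -20, 0, 0, 0, 0.5], [0, 0, -10, 0, 0, 0, 0.5], [0, 0, 0, 0, 0, 0, 0.5]]}}

```text
time: 7.35
ee_pos: [0.4395, 0.169, 0.1477]
tcp_rot: [-180.0, -0.1, -174.9]
wrist_force: [0.3, 0.1, 1.0]
opening: 0.0427
```

Run:
```python
from workcell import *
from h import *
s=camera("side");t=camera("top");o=get_obs();print(o["ee_pos"],o["tcp_rot"],o["q"])
a=cv2.resize(s[100:220,250:360,::-1],(550,600));b=cv2.resize(t[215:290,215:280,::-1],(240,276))
cv2.imwrite("pics/s5.png",a);cv2.imwrite("pics/t5.png",b)
```

```text
[0.44033661 0.16910301 0.14901549] [ 1.79984626e+02  4.48394593e-02 -1.74896462e+02] [ 2.10069286e+01 -6.62384564e+00 -1.23651615e+01  8.42113481e+01
  2.49891425e-03  1.59033852e+01]
```

View pics/s5.png

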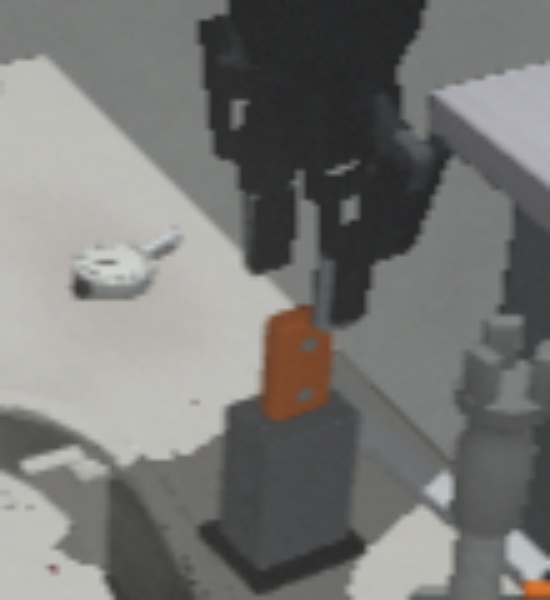

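View pics/t5.png

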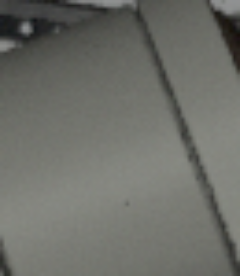

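Call:
{"op": "apply_moves", "data": {"rows": [[0, 1, -15, 0, 0, 0, 0.5], [0, 0, -20, 0, 0, 0, 0.5], [0, 0, -12, 0, 0, 0, 0.5], [0, 0, 0, 0, 0, 0, 0.5], [0, 0, 0, 0, 0, 0, 0.85], [0, 0, 0, 0, 0, 0, 0.9], [0, 0, 0, 0, 0, 0, 1], [0, 0, 0, 0, 0, 0, 1], [0, 0, 0, 0, 0, 0, 1]], "grip_force": 60}}

```text
time: 8.57
ee_pos: [0.4406, 0.1703, 0.1021]
tcp_rot: [179.9, 0.1, -174.9]
wrist_force: [-0.4, 3.9, 6.4]
opening: 0.0132
```

Run:
```python
from workcell import *
from h import *
s=camera("side");o=get_obs();print(o["ee_pos"],o["tcp_rot"],o["opening"],o["wrist_force"],o["torque"])
a=cv2.resize(s[100:220,250:360,::-1],(550,600))
cv2.imwrite("pics/s6.png",a)
```

```text
[0.44060613 0.17032682 0.10209624] [ 1.79940030e+02  7.95718904e-02 -1.74896461e+02] 0.013257197180322294 [-1.16282284  4.60338608  5.19722771] [0.67757778 0.22460854 0.02451599]
```

View pics/s6.png

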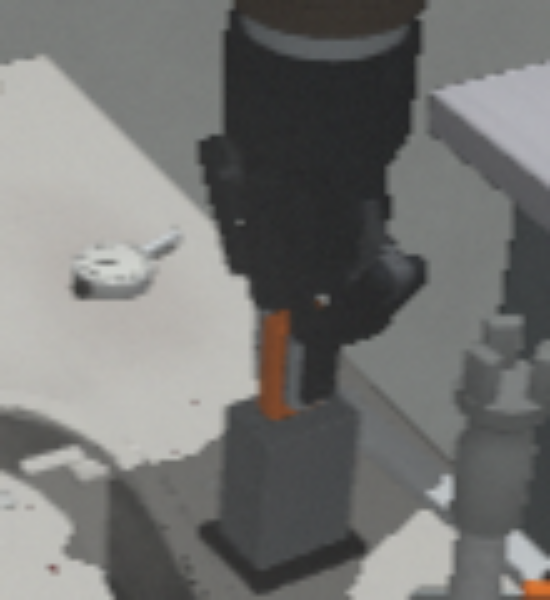

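Call:
{"op": "apply_moves", "data": {"rows": [[0, 0, 5, 0, 0, 0, 1], [0, 0, 15, 0, 0, 0, 1], [0, 0, 25, 0, 0, 0, 1], [0, 0, 30, 0, 0, 0, 1], [0, 0, 30, 0, 0, 0, 1], [0, 0, 15, 0, 0, 0, 1], [0, 0, 0, 0, 0, 0, 1], [0, 0, 0, 0, 0, 0, 1]]}}

```text
time: 9.62
ee_pos: [0.4399, 0.1697, 0.2202]
tcp_rot: [-180.0, -0.1, -174.9]
wrist_force: [0.6, -0.2, -1.4]
opening: 0.0134
```

Run:
```python
from workcell import *
from h import *
s=camera("side");t=camera("top");o=get_obs();print(o["ee_pos"],o["tcp_rot"],o["opening"],o["wrist_force"],o["torque"])
cv2.imwrite("pics/s7r.png",s[:,:,::-1])
a=cv2.resize(s[60:200,250:360,::-1],(550,700))[:600]
cv2.imwrite("pics/s7.png",a)
```

```text
[0.43985651 0.16966388 0.22010763] [-1.79963346e+02 -1.01445379e-01 -1.74915150e+02] 0.013283883332440637 [-0.95408223  0.28958583 -1.23062328] [-0.02051091 -0.02646629 -0.01623217]
```

View pics/s7.png

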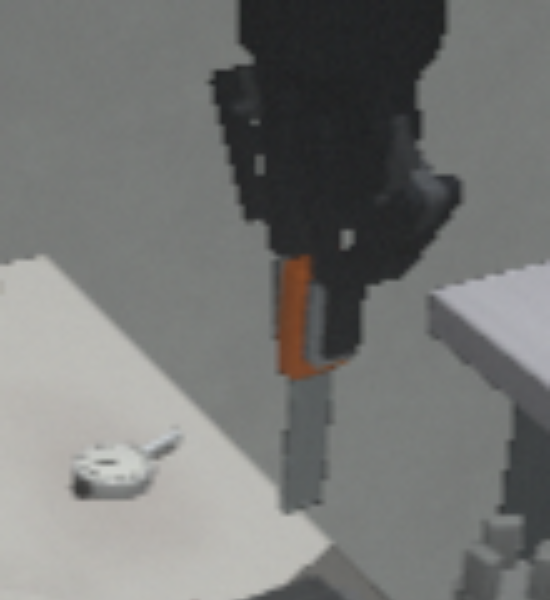

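Run:
```python
from h import *
T=np.array([.43986,.16966,.2201]);print(proj("side",T+[0,0,-.0931]))
a=np.radians(5)
for sx in(-.01,.01): print(proj("side",T+[sx*np.cos(a),sx*np.sin(a)+.00125,-.0931]))
im=cv2.imread("pics/s7r.png");x0,y0=295,110
c=cv2.resize(im[y0:170,x0:330],None,fx=10,fy=10,interpolation=cv2.INTER_NEAREST)
for i in range(0,35,5): cv2.putText(c,str(x0+i),(i*10,10),0,.35,(0,255,0))
for i in range(0,60,5): cv2.putText(c,str(y0+i),(0,i*10+10),0,.35,(0,255,0))
cv2.imwrite("pics/s7z.png",c)
```

```text
[310.56329741 161.56647907]
[314.79131492 160.52341842]
[306.91239501 163.23304524]
```

View pics/s7z.png

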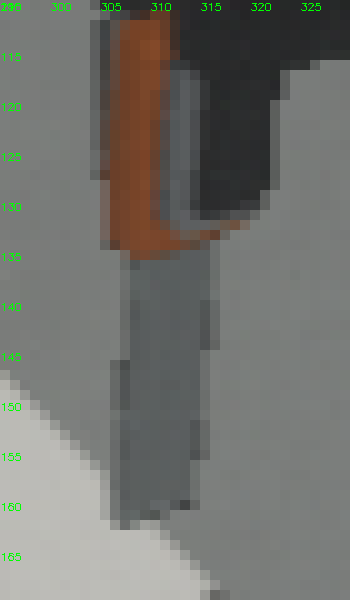

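Run:
```python
from h import *
T=np.array([.43986,.16966,.2201]);a=np.radians(5)
for dz in(-.0261,-.045,-.070,-.0931):
  print(dz,[proj("side",T+[sx*np.cos(a)-.00125*np.sin(a),sx*np.sin(a)+.002,dz]).round(1) for sx in(.01,-.01)],)
for s in(.015,-.015):print(proj("side",T+[s*np.cos(a),s*np.sin(a)+.007,-.0261]),proj("side",T+[s*np.cos(a),s*np.sin(a)+.007,-.011]))
```

```text
-0.0261 [array([309.4, 135.5]), array([317.6, 132.9])]
-0.045 [array([308.7, 143.6]), array([316.8, 141. ])]
-0.07 [array([307.9, 154. ]), array([315.9, 151.4])]
-0.0931 [array([307.1, 163.4]), array([315. , 160.7])]
[308.54205849 137.32572771] [309.07182299 130.66119036]
[320.88688435 133.40456665] [321.5334276  126.78689221]
```

Call:
{"op": "apply_moves", "data": {"rows": [[5, -17, 0, 0, 0, -1, 1], [10, -34, 0, 0, 0, -1.6, 1], [10, -34, 0, 0, 0, -1.6, 1], [10, -34, 0, 0, 0, -1.6, 1], [10, -34, 0, 0, 0, -1.6, 1], [10, -34, 0, 0, 0, -1.6, 1], [10, -34, 0, 0, 0, -1.6, 1], [10, -34, 0, 0, 0, -1.6, 1], [10, -34, 0, 0, 0, -1.6, 1], [10, -34, 0, 0, 0, -1.3, 1], [5, -18, 0, 0, 0, 0, 1], [0, 0, -10, 0, 0, 0, 1], [0, 0, -10, 0, 0, 0, 1], [0, 0, 0, 0, 0, 0, 1], [0, 0, 0, 0, 0, 0, 1], [0, 0, 0, 0, 0, 0, 1]]}}

```text
time: 11.72
ee_pos: [0.5404, -0.1708, 0.2018]
tcp_rot: [-180.0, 0.0, 170.0]
wrist_force: [-0.2, 0.9, -0.9]
opening: 0.0132
```

Run:
```python
from workcell import *
from h import *
s=camera("side");t=camera("top");o=get_obs();print(o["ee_pos"],o["tcp_rot"],o["opening"],o["wrist_force"],o["torque"])
cv2.imwrite("pics/s8r.png",s[:,:,::-1]);cv2.imwrite("pics/t8r.png",t[:,:,::-1])
x0,y0=188,80;k=10
c=cv2.resize(s[y0:138,x0:250,::-1],None,fx=k,fy=k,interpolation=cv2.INTER_NEAREST)
for i in range(0,62,5): cv2.putText(c,str(x0+i),(i*k,10),0,.35,(0,255,0))
for i in range(0,58,5): cv2.putText(c,str(y0+i),(0,i*k+10),0,.35,(0,255,0))
cv2.imwrite("pics/s8.png",c)
cv2.imwrite("pics/t8.png",cv2.resize(t[185:255,335:415,::-1],(640,560)))
print(proj("side",o["ee_pos"]+[0,0,-.0931]))
```

```text
[ 0.54036593 -0.1710023   0.20170936] [-1.79992849e+02  3.96784010e-02  1.70003321e+02] 0.013308852788765705 [ 0.20153135 -0.7095123  -0.70952017] [-0.01161324 -0.02374264 -0.00461659]
[208.53090684 109.05891844]
```

View pics/s8.png

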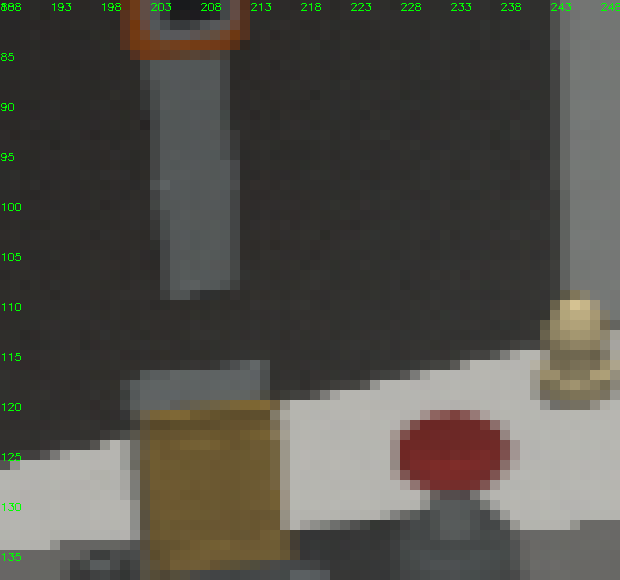

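View pics/t8.png

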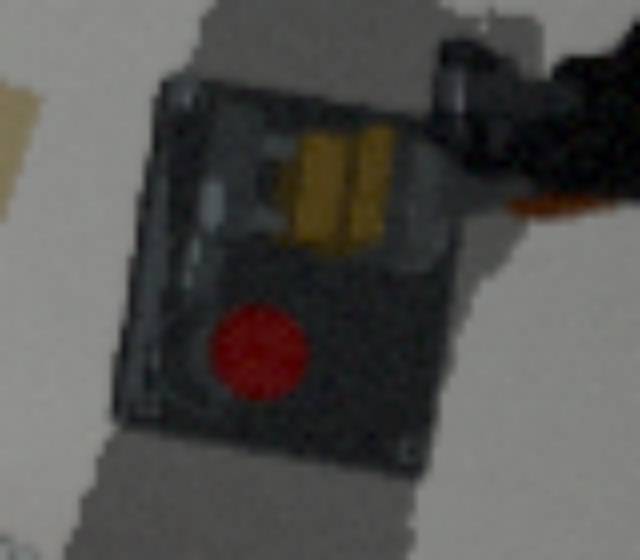

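Run:
```python
from h import *
t=cv2.imread("pics/t8r.png")
x0,y0=365,190;k=14
c=cv2.resize(t[y0:230,x0:415],None,fx=k,fy=k,interpolation=cv2.INTER_NEAREST)
c=cv2.convertScaleAbs(c,alpha=1.8)
for i in range(0,50,5): cv2.putText(c,str(x0+i),(i*k,10),0,.35,(0,255,0))
for i in range(0,40,5): cv2.putText(c,str(y0+i),(0,i*k+10),0,.35,(0,255,0))
cv2.imwrite("pics/t8z.png",c)
T=np.array([.5404,-.1709,.2018]);a=np.radians(-10)
for dz in(-.0261,-.0931):
 for y in(-.002,.002): print(dz,y,[proj("top",T+[sx*np.cos(a)-y*np.sin(a),sx*np.sin(a)+y*np.cos(a),dz]).round(1) for sx in(.01,-.01)])
```

```text
-0.0261 -0.002 [array([402.1, 201. ]), array([400.9, 209.9])]
-0.0261 0.002 [array([400.4, 200.7]), array([399.1, 209.5])]
-0.0931 -0.002 [array([391.1, 203.8]), array([390., 212.])]
-0.0931 0.002 [array([389.5, 203.5]), array([388.3, 211.7])]
```

View pics/t8z.png

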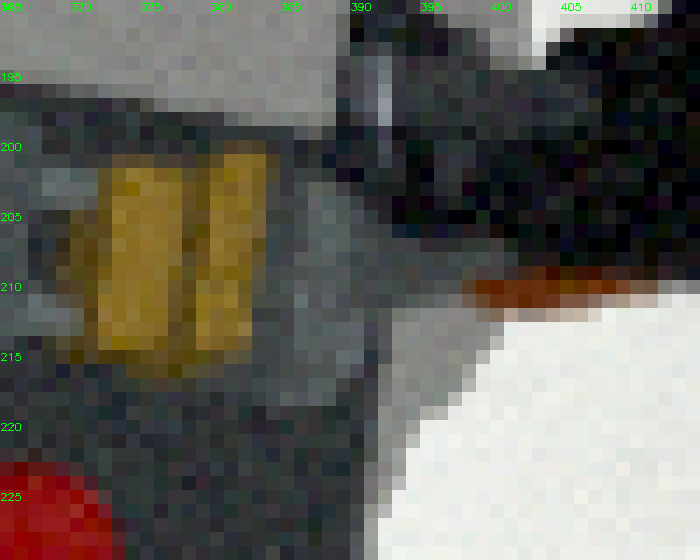

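Call:
{"op": "apply_moves", "data": {"rows": [[0, 0, -8, 0, 0, 0, 1], [0, 0, -8, 0, 0, 0, 1], [0, 0, -6, 0, 0, 0, 1], [0, 0, -4, 0, 0, 0, 1], [0, 0, 0, 0, 0, 0, 1], [0, 0, 0, 0, 0, 0, 1]]}}

```text
time: 12.58
ee_pos: [0.5403, -0.1712, 0.1755]
tcp_rot: [-180.0, 0.0, 170.0]
wrist_force: [-0.2, -0.5, -0.9]
opening: 0.0136
```

Call:
{"op": "apply_moves", "data": {"rows": [[0, 0, -5, 0, 0, 0, 1], [0, 0, -4, 0, 0, 0, 1], [0, 0, -3, 0, 0, 0, 1], [0, 0, 0, 0, 0, 0, 1], [0, 0, 0, 0, 0, 0, 1]]}}

```text
time: 13.2
ee_pos: [0.5403, -0.1711, 0.1634]
tcp_rot: [-180.0, 0.0, 170.0]
wrist_force: [0.8, -0.4, -0.7]
opening: 0.0132
```

Run:
```python
from workcell import *
from h import *
W=[];Q=[]
for i in range(3):
    s=camera("side");o=get_obs();W.append(o["wrist_force"]);Q.append(o["torque"])
t=camera("top")
print(o["ee_pos"],o["tcp_rot"],np.round(W,2),np.round(Q,3))
cv2.imwrite("pics/t9r.png",t[:,:,::-1])
x0,y0=188,80;k=10
c=cv2.resize(s[y0:138,x0:250,::-1],None,fx=k,fy=k,interpolation=cv2.INTER_NEAREST)
for i in range(0,62,5): cv2.putText(c,str(x0+i),(i*k,10),0,.35,(0,255,0))
for i in range(0,58,5): cv2.putText(c,str(y0+i),(0,i*k+10),0,.35,(0,255,0))
cv2.imwrite("pics/s9.png",c)
x0,y0=365,190;k=14
c=cv2.resize(t[y0:230,x0:415,::-1],None,fx=k,fy=k,interpolation=cv2.INTER_NEAREST)
c=cv2.convertScaleAbs(c,alpha=1.8)
for i in range(0,50,5): cv2.putText(c,str(x0+i),(i*k,10),0,.35,(0,255,0))
for i in range(0,40,5): cv2.putText(c,str(y0+i),(0,i*k+10),0,.35,(0,255,0))
cv2.imwrite("pics/t9z.png",c)
```

```text
[ 0.54027899 -0.17116949  0.16344037] [-1.79998266e+02  1.42063483e-02  1.69987155e+02] [[ 0.13 -0.62 -1.17]
 [ 0.47  0.01 -0.78]
 [ 0.78 -0.31 -0.56]] [[ 0.006  0.04  -0.021]
 [ 0.055  0.056  0.007]
 [-0.05   0.017  0.038]]
```

View pics/s9.png

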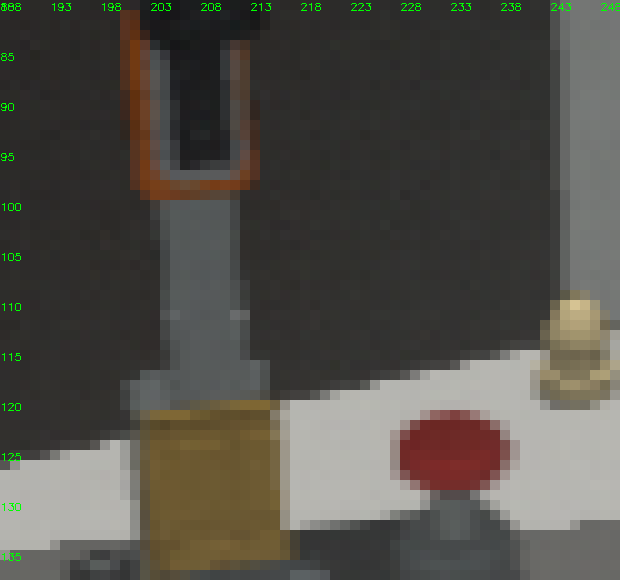

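View pics/t9z.png

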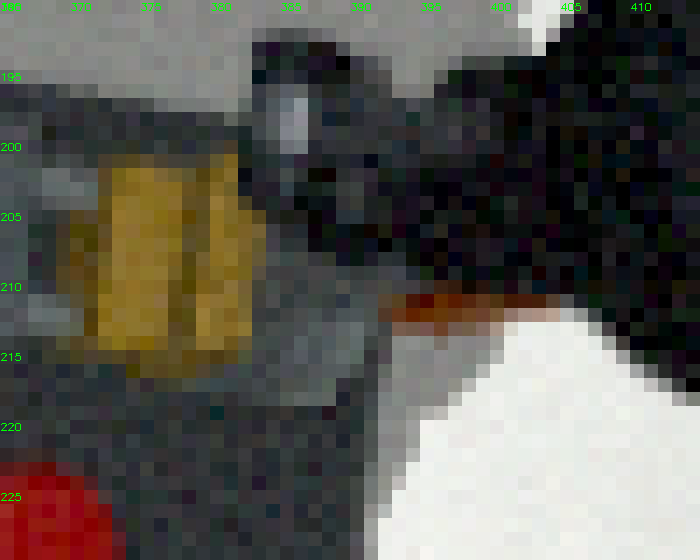

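Call:
{"op": "apply_moves", "data": {"rows": [[0, 0, -4, 0, 0, 0, 1], [0, 0, -4, 0, 0, 0, 1], [0, 0, -4, 0, 0, 0, 1], [0, 0, 0, 0, 0, 0, 1], [0, 0, 0, 0, 0, 0, 1]]}}

```text
time: 14.02
ee_pos: [0.5402, -0.1711, 0.1513]
tcp_rot: [180.0, -0.0, 170.0]
wrist_force: [0.2, 0.1, -0.1]
opening: 0.013
```

Call:
{"op": "apply_moves", "data": {"rows": [[0, 0, -3, 0, 0, 0, 1], [0, 0, -3, 0, 0, 0, 1], [0, 0, -2, 0, 0, 0, 1], [0, 0, 0, 0, 0, 0, 1], [0, 0, 0, 0, 0, 0, 1]]}}

```text
time: 14.65
ee_pos: [0.5402, -0.1711, 0.1433]
tcp_rot: [-180.0, 0.0, 170.0]
wrist_force: [0.7, 0.1, -1.0]
opening: 0.0133
```

Call:
{"op": "apply_moves", "data": {"rows": [[0, 0, -3, 0, 0, 0, 1], [0, 0, -3, 0, 0, 0, 1], [0, 0, 0, 0, 0, 0, 1], [0, 0, 0, 0, 0, 0, 1]]}}

```text
time: 15.15
ee_pos: [0.5403, -0.171, 0.1371]
tcp_rot: [180.0, -0.0, 170.0]
wrist_force: [1.5, 0.5, -2.0]
opening: 0.0132
```

Call:
{"op": "apply_moves", "data": {"rows": [[0, 0, -2, 0, 0, 0, 1], [0, 0, -2, 0, 0, 0, 1], [0, 0, 0, 0, 0, 0, 1], [0, 0, 0, 0, 0, 0, 1]]}}

```text
time: 15.65
ee_pos: [0.5404, -0.1711, 0.1334]
tcp_rot: [180.0, 0.0, 170.0]
wrist_force: [1.9, 2.9, 2.6]
opening: 0.0131
```

Call:
{"op": "apply_moves", "data": {"rows": [[0, 0, -2, 0, 0, 0, 1], [0, 0, -2, 0, 0, 0, 1], [0, 0, 0, 0, 0, 0, 1], [0, 0, 0, 0, 0, 0, 1]]}}

```text
time: 16.15
ee_pos: [0.5403, -0.1711, 0.1293]
tcp_rot: [180.0, 0.0, 170.0]
wrist_force: [2.3, 2.2, 4.2]
opening: 0.0132
```

```bash
cat > look.py <<'E'
import sys
from workcell import *
from h import *
n=sys.argv[1]
W=[];Q=[]
for i in range(4):
    s=camera("side");o=get_obs();W.append(o["wrist_force"]);Q.append(o["torque"])
print(o["ee_pos"].round(4),o["tcp_rot"].round(2),"F",np.mean(W,0).round(2),"M",np.mean(Q,0).round(3),"open",o["opening"])
b=s[:,:,::-1].copy();cv2.imwrite(f"pics/s{n}r.png",b)
m=mask(b,"red");m[:110]=0;m[150:]=0;m[:,:222]=0;m[:,246:]=0
h=cv2.cvtColor(b,cv2.COLOR_BGR2HSV)
print([ (c[0],c[1]) for c in comps(m,10)])
x0,y0=188,95;k=10
c=cv2.resize(b[y0:150,x0:250],None,fx=k,fy=k,interpolation=cv2.INTER_NEAREST)
for i in range(0,62,5): cv2.putText(c,str(x0+i),(i*k,10),0,.35,(0,255,0))
for i in range(0,55,5): cv2.putText(c,str(y0+i),(0,i*k+10),0,.35,(0,255,0))
cv2.imwrite(f"pics/s{n}.png",c)
t=cv2.imread("pics/side0.png")
# head column red profile: bottom/top rows
for im,l in((t,"ref"),(b,"now")):
    w=im[112:145,228:238].astype(float);r=(w[:,:,2]-w[:,:,1]).mean(1);i=np.arange(112,145)
    pk=r.max();ab=r>pk/2;idx=np.where(ab)[0];a,z=idx[0],idx[-1]
    up=i[a]-(r[a]-pk/2)/(r[a]-r[a-1]);dn=i[z]+(r[z]-pk/2)/(r[z]-r[z+1]);print(l,"head top/bottom row",round(up,2),round(dn,2))
E
python3 look.py 10
```

```text
[ 0.5403 -0.1711  0.1293] [1.8000e+02 1.0000e-02 1.6999e+02] F [1.59 2.75 4.07] M [ 0.548 -0.324 -0.009] open 0.013476053139223405
[([229, 127, 7, 2, 10], [232.0, 127.3])]
ref head top/bottom row 121.3 127.09
now head top/bottom row 122.75 129.38
```

View pics/s10.png

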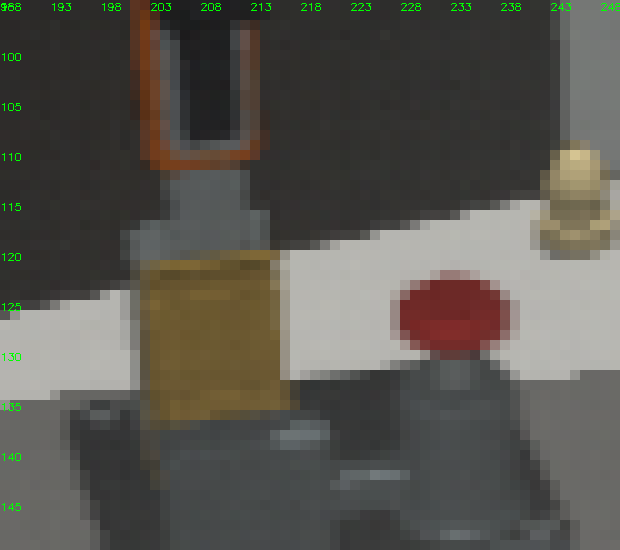

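First touch came at TCP z of about 0.135, and the head is sinking by itself. A side force of about 3 N in +y says the tool sits too near the steel, so I am shifting a little.

Call:
{"op": "apply_moves", "data": {"rows": [[0.2, 1, 0, 0, 0, 0, 1], [0, 0, 0, 0, 0, 0, 1], [0, 0, 0, 0, 0, 0, 1]]}}

```text
time: 16.73
ee_pos: [0.5404, -0.1704, 0.1293]
tcp_rot: [-180.0, 0.0, 170.0]
wrist_force: [1.4, -0.0, 4.0]
opening: 0.0133
```

```bash
python3 look.py 11
python3 - <<'E'
from h import *
for d in(0,.007,.015): print(proj("side",[.4918,-.1245,.08-d]))
t=cv2.imread("pics/s8r.png")
w=t[112:145,228:238].astype(float);r=(w[:,:,2]-w[:,:,1]).mean(1);i=np.arange(112,145)
pk=r.max();idx=np.where(r>pk/2)[0];a,z=idx[0],idx[-1]
print(i[a]-(r[a]-pk/2)/(r[a]-r[a-1]),i[z]+(r[z]-pk/2)/(r[z]-r[z+1]))
E
```

```text
[ 0.5404 -0.1702  0.1293] [-179.99    0.    169.98] F [ 1.16 -0.44  3.19] M [-0.126 -0.324 -0.001] open 0.013541286520360277
[([228, 126, 8, 3, 11], [231.73, 127.36])]
ref head top/bottom row 121.3 127.09
now head top/bottom row 122.69 129.36
[233.41871308 123.07686793]
[233.50050271 125.47326505]
[233.59326429 128.19113492]
121.4113712374582 128.2422222222222
```

The side force is now nearly zero. The head has moved about 1.2 px, which is about 3.5 mm. Going about 5.5 mm deeper should give about 7 mm.

Call:
{"op": "apply_moves", "data": {"rows": [[0, 0, -1.5, 0, 0, 0, 1], [0, 0, -1.5, 0, 0, 0, 1], [0, 0, -1, 0, 0, 0, 1], [0, 0, 0, 0, 0, 0, 1], [0, 0, 0, 0, 0, 0, 1]]}}

```text
time: 17.55
ee_pos: [0.5404, -0.1701, 0.1253]
tcp_rot: [-180.0, -0.0, 170.0]
wrist_force: [0.7, 0.0, 5.8]
opening: 0.0134
```

```bash
python3 look.py 12
```

```text
[ 0.5404 -0.1701  0.1253] [-180.     -0.    169.99] F [ 0.23 -0.21  5.04] M [-0.059 -0.039 -0.017] open 0.013427575013760861
[([230, 127, 6, 3, 10], [232.5, 127.9])]
ref head top/bottom row 121.3 127.09
now head top/bottom row 123.4 130.24
```

Call:
{"op": "apply_moves", "data": {"rows": [[0, 0, -1, 0, 0, 0, 1], [0, 0, -1, 0, 0, 0, 1], [0, 0, 0, 0, 0, 0, 1], [0, 0, 0, 0, 0, 0, 1]]}}

```text
time: 18.25
ee_pos: [0.5404, -0.1701, 0.1235]
tcp_rot: [-180.0, 0.0, 170.0]
wrist_force: [-0.4, -0.7, 6.5]
opening: 0.0135
```

```bash
python3 look.py 13
```

```text
[ 0.5404 -0.1702  0.1235] [-1.7999e+02  2.0000e-02  1.6998e+02] F [ 0.28 -0.38  5.79] M [-0.054  0.01  -0.048] open 0.01334639145023806
[([229, 128, 7, 2, 10], [231.9, 128.5])]
ref head top/bottom row 121.3 127.09
now head top/bottom row 123.74 130.43
```

View pics/s13.png

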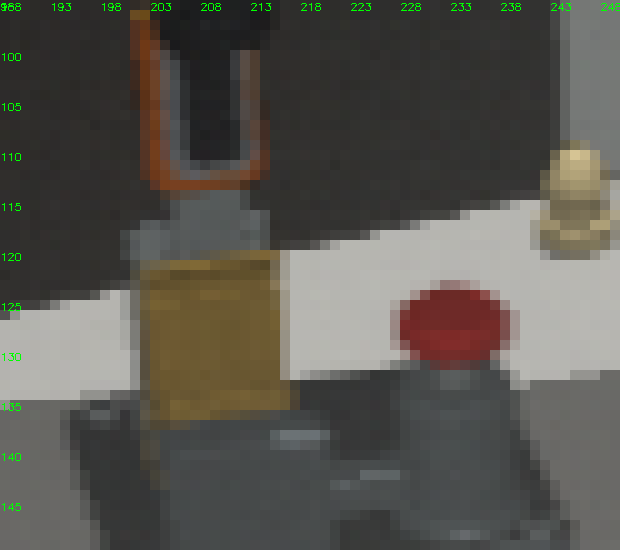

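Call:
{"op": "apply_moves", "data": {"rows": [[0, 0, -0.6, 0, 0, 0, 1], [0, 0, 0, 0, 0, 0, 1], [0, 0, 0, 0, 0, 0, 1], [0, 0, 0, 0, 0, 0, 1], [0, 0, 0, 0, 0, 0, 1], [0, 0, 0, 0, 0, 0, 1]]}}

```text
time: 19.2
ee_pos: [0.5405, -0.1702, 0.123]
tcp_rot: [-180.0, 0.0, 170.0]
wrist_force: [0.0, 0.6, 6.7]
opening: 0.0137
```

```bash
python3 look.py 14; python3 look.py 15;python3 -c "
from workcell import *
import cv2
cv2.imwrite('pics/tf.png',camera('top')[:,:,::-1])"
```

```text
[ 0.5405 -0.1702  0.123 ] [-1.7999e+02  3.0000e-02  1.6999e+02] F [0.5  0.29 6.85] M [-0.052  0.01  -0.036] open 0.013266556870851055
[]
ref head top/bottom row 121.3 127.09
now head top/bottom row 123.84 130.52
[ 0.5405 -0.1702  0.123 ] [-1.7999e+02  2.0000e-02  1.6999e+02] F [-0.37 -0.07  6.84] M [-0.034  0.022  0.015] open 0.013397578690920516
[([230, 128, 5, 3, 10], [232.1, 128.6])]
ref head top/bottom row 121.3 127.09
now head top/bottom row 123.84 130.53
```

View pics/s15r.png

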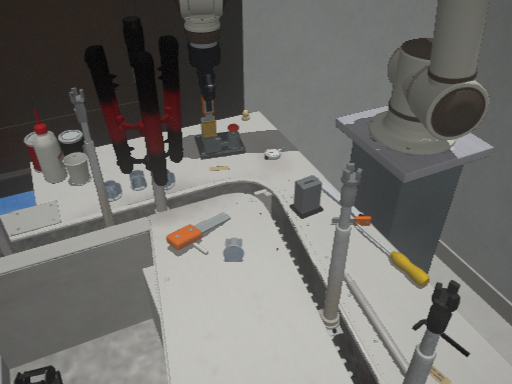

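View pics/tf.png

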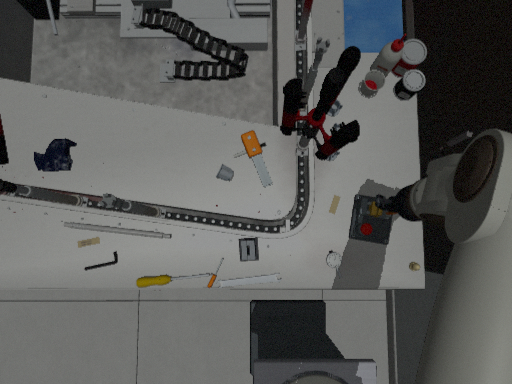

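Head down 2.35 px, which is about 6.9 mm. Drag is about 7.7 N above the free reading, the side force is near zero, and the tool is still and upright.

```bash
python3 -c "
from workcell import *
print(job_done())"
```

```text
the job is handed in; nothing more can be done
None
```

The job is done and handed in. I pressed the red plunger to its stop and let it come up. Then I took the middle-sized feeler from its stand and slid its blade into the gap, and I am still holding it by the handle. The robot's clock read about 20 s of the 50 s allowed.

- **Plunger press:** the force rose stiffly to 14 N with the head down on its housing. The head was seen fully up again afterwards.
- **Final depth:** the head is about 6.9 mm down by image shift, and drag is about 7.7 N. The drag alone suggested a slightly smaller depth, about 6.5 to 7 mm, so the two checks agree only roughly.
- **Final pose:** the tool is vertical and still, and the side force is near zero. I had shifted 1 mm toward the brass plate to remove a 3 N side push.
- **Bystanders:** I never touched the spanner, screwdriver or dial gauge, and they look unmoved in the last pictures.
- **Unexpected:** the two look-alike feelers were standing loose on end and fell over by themselves in the first seconds, with the arm well clear. The smaller one now lies between the screwdriver and the spanner; both are still on the work surface.

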